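# Dry the tram shells

## Robot

A 6-joint arm with a two-finger parallel gripper is mounted at the origin on the work surface. World frame = base frame: x ahead of the robot, y to its left, z up, the work surface at z = 0. Lengths are in m, angles in rad, forces in N, time in s.
With the tool pointing down it reaches from about 0.4 to 0.825 m from the base axis. Payload 7 kg.
Tool frame: the origin (TCP) lies midway between the tips of the shut fingers; the grasp point (between the pads) lies 19 mm behind it; z points along the fingers, y is the line along which they close (so a half turn about z gives the same grasp; the last joint's range is limited). The gripper opens to 88 mm and grips with 3 to 60 N. Pads are 19 mm wide; open, the fingers measure 130 mm over their backs; the gripper's body (78 mm by 193 mm) begins 47 mm behind the grasp point.
Start: joints at [1.508, 0.359, 0.012, 0, -1.224, -0.288], TCP at [0.232, 0.634, 0.227] pointing down, gripper open.
Joint ranges: [-3.07, 3.07], [-1.43, 2.12], [-1.02, 1.25], [-3.03, 1.67], [-3.05, -0], [-3.03, 3.03]. Speed limits (rad/s): [2.39, 2.39, 3.01, 3.14, 3.14, 3.14].

## Interface

Orientations are given as [roll, pitch, yaw] about the fixed x, y, z axes, in that order (R = Rz(yaw) Ry(pitch) Rx(roll)).
In Python, from station import arm, grab_frame, camera_params, spot_in gives the robot as it stands.
- The arm moves only by the shell command python3 -m jog 'ROWS' [FORCE]. ROWS is JSON, a list that holds one entry, the list of rows, each a list of 7 numbers: the shift along the tool's x, y, z in mm, then the turn, a rotation vector about the tool's x, y, z in rad, then the finger opening in mm, from 0 to 87.6. In form: [[[x, y, z, wx, wy, wz, fingers], ...]]. A call has 1 to 20 rows; each row is the pose to reach, as a shift and turn from the pose commanded when the call began, along the tool's axes at that moment; what a row does not reach only later rows make up. A row lasts 1/8 s, in which the tool goes at most 62.5 mm and 10.7 degrees, less where a joint would pass 70% of its speed; a pose out of reach is approached as far as the arm can. A call with a gripper value outside its range is refused whole. The fingers move at their own pace and stop on an object; FORCE is the grip in N (left out, the last holds). Time passes only in rows, so rows that repeat a pose let the fingers close. It gives the time, the measured TCP pose, the force, the opening and the grip force at its end, in the units of the state.
- arm.get_state(): the state, without advancing time (a new reading comes with each control period).
- grab_frame(name): name is "side" or "top" or "wrist"; returns (picture, depth): 384x512x3 uint8, blue, green, red; 384x512 float32, m along the optical axis (not along the pixel's ray), 0 where there is no reading.
- camera_params(name): a dict with "mtx" (3x3 intrinsics, pixels), "k1" (the pictures are not rectified: a ray, as slopes to the right and down, at radius r is drawn at 1 + k1 r^2 times it, then the intrinsics apply), "R" (3x3) and "t" (3): a world point X has camera coordinates R X + t. Camera axes: x right, y down, z forward; pixel columns grow to the right and rows downward; lengths in m; the calibration is good to about 2 mm. A picture is of the moment at which its call begins: read the wrist's pose just before it. camera_params takes no time and is no camera call; for the wrist camera it gives the pose at the moment of the call.
- arm.job_done(): hands the job in; it is judged then, once.
Trained networks look in the newest picture that a camera, given by its name, has taken for a name from the list of things; names that differ only in an ending like _2 or _b are one class to them, and where a whole thing is asked for, a point or a joint stands for the part that bears it (a point fixed in the world has none). Each returns a list of dicts, best first, with "confidence" (0 to 1); they miss things now and then, are a little off and sometimes report something else, mostly with a low value. They report only what shows in the picture. A call takes as long as a camera call. They do not tell look-alikes from the thing itself.
- spot_in(query, camera): "uv" ([column, row] in pixels, amid what is visible of it).
The state is a dict: "t": time; "q": joint angles; "qd": joint speeds; "joint_efforts": joint torques, N m; "eef_pos": TCP position; "ee_rot": TCP orientation; "force": force on the tool from outside, world axes, zero at the start; "moment": the same for the moment, N m; "width": finger opening in m; "gripper_force": force on a finger pad.
Only numpy, scipy, OpenCV 4.12 (cv2) and the standard library are available. Lean on these libraries where they do the work, as an engineer would, in place of code of your own. Each camera call takes 0.05 s, during which the arm holds its last target. There are 200 camera calls.

## Task

The washed tram shells have to dry free of dust. Stand every lime-green tram shell upright on the metal drying sheet, slide the loaded sheet by its red grip fully home onto the middle pair of rails in the blue drying cabinet, and only then hang the cabinet's lift-off door on its two brass pintles and swing it shut. Leave the bridge pier and the hand drill where they are.

Things in the scene. Friction and masses are not known exactly. Their poses are not given: they have to be found in the camera images.
- tram0: lime-green plastic tram body shell with a black window band, one of two to four (None when absent): a block 66 long (its x) x 28 wide (its y) x 36 high, 45 g; origin at the centre of its underside, z up; standing upright on the bench at the start
- tram1: lime-green plastic tram body shell with a black window band, one of two to four (None when absent): a block 66 long (its x) x 28 wide (its y) x 36 high, 45 g; origin at the centre of its underside, z up; standing upright on the bench at the start
- tram2: lime-green plastic tram body shell with a black window band, one of two to four (None when absent): a block 66 long (its x) x 28 wide (its y) x 36 high, 45 g; origin at the centre of its underside, z up; standing upright on the bench at the start
- tram3: lime-green plastic tram body shell with a black window band, one of two to four (None when absent): a block 66 long (its x) x 28 wide (its y) x 36 high, 45 g; origin at the centre of its underside, z up; standing upright on the bench at the start
- sheet: aluminium drying sheet, flat on the bench at the start: 165 deep (its x) x 150 wide (its y), floor 3 thick, round it a rim 3 thick whose top is 21 above the underside (inside 159 x 144); origin at the centre of the underside; an upright red grip stands at the middle of its -x edge. 0.2 kg empty, light enough to carry loaded by the grip
- grip (a point): middle of the top of the sheet's red grip: an upright block 26 (sheet x) x 12 (sheet y), 78 high from the sheet's underside, outside the rim, at x = -95.5, y = 0 in the sheet's frame; pinch it across its 12 mm from above
- cabinet: blue drying cabinet fixed to the bench, 230 deep (x) x 172 wide (y), origin at the centre of its underside. Its open front faces its own -x, which points roughly to the world's +y. Side walls 6 thick (inside y = -80 to 80), 155 high, from x = -115 to 115; inner face of the back wall at x = 109; a clear roof, top at 159, from x = -40 to 115
- rails (a point): on the level of the middle rails, where the sheet's origin lies when home (x = 26.5, y = 0, z = 74 in the cabinet frame; the axes are the cabinet's). Three pairs of ledges 14 wide, 6 thick run along both side walls from x = -60 to the back wall, tops at z = 22, 74 and 126. The sheet goes in +x edge first, x axis along the cabinet's, grip to the front, until it meets the back wall
- pintle0 (a point): foot of the lower brass pintle, on top of its steel bracket; axes as the cabinet's. An upright pin 9 in diameter, 24 high, round tip. Both pintles stand on one vertical axis in front of the cabinet's -y side wall, at x = -127, y = -88 in the cabinet frame; this one at z = 25. Brackets 16 wide (y), from the wall to x = -135, 6 thick
- pintle1 (a point): foot of the upper brass pintle, the same 9 x 24 pin, at z = 105 in the cabinet frame; its bracket (z = 99 to 105) is in the way of the lower socket from straight above, so that one comes in from the front, beneath this bracket, before the door is lowered
- shut_mark (a point): point in front of the cabinet's +y side wall (x = -127, y = 87, z = 10 in the cabinet frame) where the lower end of the door's free edge lies when the door is shut; a rubber stop 7 thick on the wall's front edge meets the shut door
- leaf: lift-off door, blue and white, 10 thick (its y), 140 high (z), from x = 12 to x = 175, 0.22 kg, balance point about x = 88; origin on the hinge axis at the height of the lower edge, x towards the free edge. At first upright in the stand; pinch its top edge. Hung, it swings freely and stays where left; shut, its x points along the cabinet's +y; it opens towards the cabinet's -x
- socket0 (a point): underside of the lower socket, on the hinge axis, 15 above the door's lower edge; a steel block 20 x 20 x 20 with a through hole 13 square; hung, it rests on the foot of the lower pintle
- socket1 (a point): underside of the upper socket, the same block, on the hinge axis, 95 above the door's lower edge; hung, it rests on the foot of the upper pintle
- leaf_edge (a point): lower end of the door's free edge, x = 175 in the door's frame
- stand: wooden stand fixed to the bench, 100 (x) x 60 (y), with a slot along its x, 13 wide, floor at z = 8, cheeks up to z = 32, in which the door stands on its lower edge; origin at the centre of the underside
- pier: grey resin bridge pier, 60 x 75, 106 high, bystander; origin at the centre of the underside
- drill: brass-bodied hand drill lying on the bench, about 250 long along its x, up to 60 high, bystander; origin under the middle of the brass body
There are look-alikes about, which are no part of the job. Leave any orange or turquoise look-alike of the tram1 alone.

How it is judged:
On the way, in this order (a step that is already met when the one before it is completed fails the run):
1. every tram shell stands upright on the sheet (x of tram0 in the frame of sheet between -0.068 and 0.068 m and y of tram0 in the frame of sheet between -0.062 and 0.062 m and z of tram0 in the frame of sheet between -0.004 and 0.012 m and angle between each of tram0, tram1, tram2, tram3's own z axis and vertical below 0.17 rad and x of tram1 in the frame of sheet between -0.068 and 0.068 m and y of tram1 in the frame of sheet between -0.062 and 0.062 m and z of tram1 in the frame of sheet between -0.004 and 0.012 m and x of tram2 in the frame of sheet between -0.068 and 0.068 m and y of tram2 in the frame of sheet between -0.062 and 0.062 m and z of tram2 in the frame of sheet between -0.004 and 0.012 m and x of tram3 in the frame of sheet between -0.068 and 0.068 m and y of tram3 in the frame of sheet between -0.062 and 0.062 m and z of tram3 in the frame of sheet between -0.004 and 0.012 m), for 0.2 s.
2. the loaded sheet is fully home on the middle rails (all of step 1 and x of sheet in the frame of cabinet between 0.013 and 0.034 m and y of sheet in the frame of cabinet between -0.009 and 0.009 m and z of sheet in the frame of cabinet between 0.068 and 0.081 m and angle between the x axis of sheet and the x axis of cabinet, either way round below 0.09 rad and angle between sheet's own z axis and vertical below 0.06 rad), for 0.2 s.
3. the door hangs on both pintles (horizontal distance between socket0 and pintle0 below 0.006 m and z of socket0 in the frame of pintle0 between -0.006 and 0.006 m and horizontal distance between socket1 and pintle1 below 0.006 m and z of socket1 in the frame of pintle1 between -0.006 and 0.006 m), for 0.2 s.
At the end, for the whole second after the job is handed in: Every shell present stands upright (10 deg) on the sheet; the sheet lies on the middle rails within 13 mm of the back wall and 5 deg of the cabinet's axis; both sockets are seated on their pintles within 6 mm; the door's free edge is within 16 mm of its shut position; all at rest (all of step 2 and all of step 3 and linear speed of each of tram0, tram1, tram2, tram3, sheet, leaf below 0.02 m/s and horizontal distance between leaf_edge and shut_mark below 0.016 m); the robot touches nothing.
It fails at once if the bridge pier is disturbed (moved over 30 mm) (distance of pier from where it was at the start of the episode above 0.03 m).
It fails at once if the hand drill is disturbed (moved over 30 mm) (distance of drill from where it was at the start of the episode above 0.03 m).
Of tram0, tram1, tram2, tram3 only 2 to 4 are there at a start; the rules pass over those that are not, and their reading is None.
At some moment in a run one of tram0, tram1, tram2, tram3 may be knocked a few centimetres aside while the robot is not near it.
It also fails if it takes over 210 s, if anything falls off the work surface, if the arm or the gripper's body presses on something with over 40 N, if the wrist force passes 120 N, or if a joint passes its speed limit or range.

## Working session

There is one attempt and no reset: what is moved stays moved. The work goes in short steps, Python scripts to look and compute and a shell command to move; the robot and the scene stay as the last step left them, time stands still between calls to the robot, and variables do not carry over. Pictures are saved under pics/ and viewed, at most 16 in all, crops included, and the job is handed in when it is done.

```bash
ls; mkdir -p pics; cat > h.py <<'E'
import numpy as np, cv2
from station import arm, grab_frame, camera_params, spot_in
from scipy.spatial.transform import Rotation as Ro
def cloud(name, cp=None):
    cp=cp or camera_params(name); im,d=grab_frame(name)
    K=np.array(cp["mtx"]);h,w=d.shape
    u,v=np.meshgrid(np.arange(w),np.arange(h))
    a=cv2.undistortPoints(np.stack([u,v],-1).reshape(-1,1,2).astype(np.float64),K,np.array([cp["k1"],0,0,0,0.])).reshape(h,w,2)
    P=np.concatenate([a,np.ones((h,w,1))],-1)*d[...,None]
    W=(P-np.array(cp["t"]))@np.array(cp["R"])
    W[d==0]=np.nan
    return im,d,W
def proj(X,cp):
    return cv2.projectPoints(np.atleast_2d(X).astype(float),cv2.Rodrigues(np.array(cp["R"]))[0],np.array(cp["t"],float),np.array(cp["mtx"]),np.array([cp["k1"],0,0,0,0.]))[0].reshape(-1,2)
def st():
    s=arm.get_state();print({k:np.round(s[k],4).tolist() for k in("t","eef_pos","ee_rot","force","width","gripper_force","q")});return s
E
python3 - <<'E'
from h import *
st()
for n in("top","side"):
    im,d,W=cloud(n); cv2.imwrite(f"pics/{n}0.png",cv2.resize(im,(800,600)))
    np.savez(f"{n}0.npz",im=im,d=d,W=W)
    cp=camera_params(n);print(n,-np.array(cp["R"]).T@np.array(cp["t"]))
    for q in("tram0","sheet","grip","cabinet","leaf","stand","pier","drill","socket0","socket1","pintle0","pintle1"):
        for r in spot_in(q,n)[:6]:
            c,w=map(int,r["uv"]);print(q,np.round(r["confidence"],2),[c,w],np.round(W[w,c],3),im[w,c])
E
```

```text
pics
{'t': 0.0, 'eef_pos': [0.2318, 0.6334, 0.2256], 'ee_rot': [3.1399, -0.0001, -0.351], 'force': [-0.2124, 1.1032, -0.239], 'width': 0.0876, 'gripper_force': 0.0, 'q': [1.5081, 0.3594, 0.0111, -0.0004, -1.2241, -0.2881]}
top [0.3522669  0.03088178 1.25144861]
tram0 0.83 [198, 156] [0.623 0.227 0.037] [107 107 106]
tram0 0.79 [192, 197] [nan nan nan] [101 117 108]
tram0 0.77 [163, 166] [0.593 0.323 0.036] [ 85 149 125]
tram0 0.7 [232, 247] [0.377 0.123 0.038] [104 100 100]
tram0 0.67 [142, 248] [0.366 0.367 0.04 ] [107 104 102]
tram0 0.66 [165, 283] [0.275 0.3   0.036] [107 106  78]
sheet 0.87 [272, 183] [0.558 0.02  0.003] [165 158 160]
sheet 0.4 [194, 199] [0.503 0.231 0.041] [108 104 105]
grip 0.75 [273, 183] [0.558 0.017 0.002] [164 157 160]
cabinet 0.67 [411, 172] [ 0.568 -0.323  0.161] [114 104 102]
leaf 0.89 [109, 194] [0.501 0.443 0.114] [41 42 42]
leaf 0.48 [414, 172] [ 0.569 -0.331  0.159] [114 106 102]
stand 0.92 [125, 193] [0.517 0.431 0.018] [11 19 30]
pier 0.57 [244, 108] [0.742 0.1   0.105] [ 97 104 104]
pier 0.37 [410, 174] [ 0.564 -0.321  0.158] [114 106 103]
drill 
[... 747 characters left out ...]
14 0.035] [135 125 126]
sheet 0.57 [274, 221] [0.558 0.006 0.003] [240 232 235]
grip 0.85 [278, 221] [0.571 0.002 0.004] [241 233 234]
cabinet 0.82 [324, 315] [ 0.564 -0.391  0.159] [234 210 196]
leaf 0.68 [231, 121] [0.498 0.443 0.093] [78 77 80]
stand 0.78 [237, 138] [0.517 0.429 0.016] [19 33 51]
pier 0.62 [322, 181] [0.742 0.082 0.074] [38 39 40]
pier 0.37 [325, 316] [ 0.565 -0.394  0.159] [207 191 183]
drill 0.7 [350, 244] [ 0.753 -0.152  0.036] [ 51 129 174]
socket0 0.64 [233, 118] [0.506 0.439 0.109] [76 76 77]
socket1 0.64 [233, 118] [0.506 0.439 0.109] [76 76 77]
pintle0 0.73 [325, 315] [ 0.565 -0.392  0.16 ] [234 213 196]
pintle1 0.73 [325, 315] [ 0.565 -0.392  0.16 ] [234 213 196]
```

View pics/top0.png

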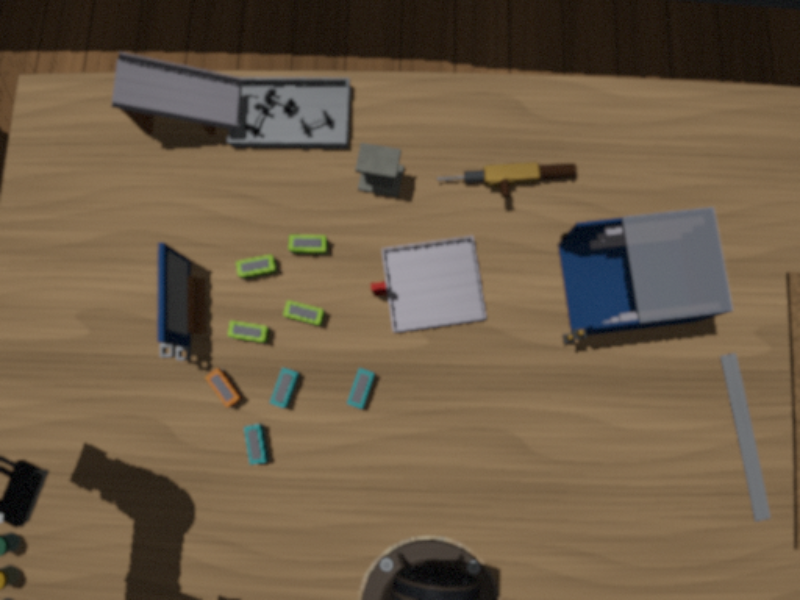

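View pics/side0.png

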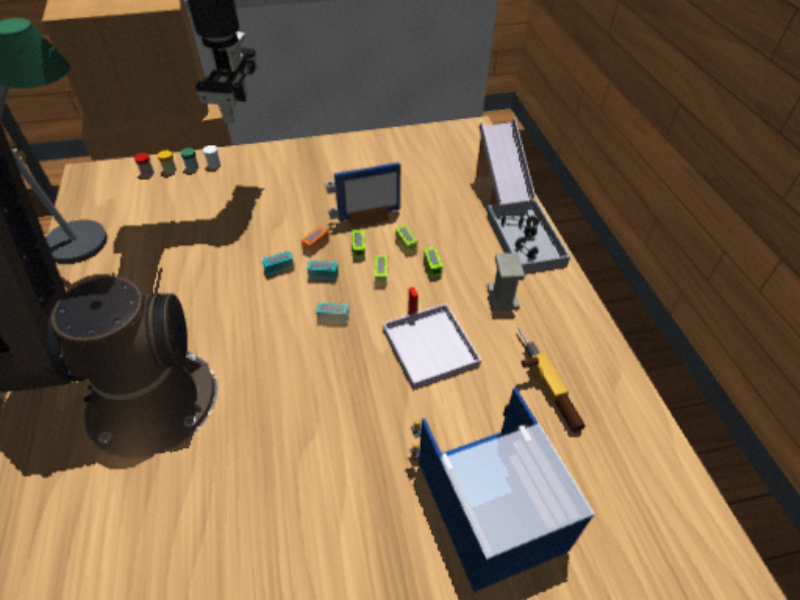

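Top picture (800x600 scale): four lime shells at (308,243), (256,266), (304,313) and (248,331). Look-alikes are orange (223,387) and turquoise (285,388), (361,388), (256,444). The grip is at (378,288), the pintles at (575,340), and the door sockets at (172,350).

```bash
cat >> h.py <<'E'
def limes(name, dat=None):
    im,d,W=dat or cloud(name)
    hsv=cv2.cvtColor(im,cv2.COLOR_BGR2HSV)
    m=((hsv[...,0]>28)&(hsv[...,0]<55)&(hsv[...,1]>110)&(hsv[...,2]>60)).astype(np.uint8)
    m=cv2.morphologyEx(m,cv2.MORPH_CLOSE,np.ones((5,5)))
    n,l,s,c=cv2.connectedComponentsWithStats(m);out=[]
    for i in range(1,n):
        if s[i,4]<60: continue
        P=W[l==i];z=np.nanpercentile(P[:,2],90);P=P[np.abs(P[:,2]-z)<.006][:,:2]
        if len(P)<20: continue
        (c0,wh,a)=cv2.minAreaRect(P.astype(np.float32));a=np.radians(a)
        if wh[0]<wh[1]: a+=np.pi/2
        a=(a+np.pi/2)%np.pi-np.pi/2
        out.append((c0[0],c0[1],a,z));print("lime",np.round(c[i]),"xy",np.round(c0,4),"size",np.round(np.sort(wh),4),"yaw",round(a,3),"z",round(z,4))
    return out
def rect(P):
    (c0,wh,a)=cv2.minAreaRect(P[:,:2].astype(np.float32));print("  rect",np.round(c0,4),np.round(wh,4),"ang",round(np.radians(a),4), "n",len(P));return c0,wh,a
def go(pos,yaw):
    "shift mm in tool axes and wz for target TCP pos, vertical tool with yaw (mod pi); uses measured pose"
    s=arm.get_state();R=Ro.from_euler("xyz",s["ee_rot"]);d=R.inv().apply(np.array(pos)-s["eef_pos"])*1000
    best=None
    rv=[ (R.inv()*Ro.from_euler("xyz",[np.pi,0,yaw+k*np.pi])).as_rotvec() for k in(0,1)]
    rv.sort(key=np.linalg.norm)
    print("shift",np.round(d,1),"rv",np.round(rv[0],3),"|",np.round(rv[1],3))
E
python3 - <<'E'
from h import *
for n in("top","side"):
    D=np.load(f"{n}0.npz");im,d,W=D["im"],D["d"],D["W"];print(n);limes(n,(im,d,W))
    hsv=cv2.cvtColor(im,cv2.COLOR_BGR2HSV);x,y,z=W[...,0],W[...,1],W[...,2]
    print("table z",np.nanmedian(z[(x>.3)&(x<.4)&(y>-.2)&(y<0)]))
    red=((hsv[...,0]<6)|(hsv[...,0]>174))&(hsv[...,1]>150)&(x>.45)&(x<.7)&(y>-.05)&(y<.2)
    P=W[red];print("red z",np.nanpercentile(P[:,2],[5,50,95]));rect(P[P[:,2]>.065])
    s=(x>.4)&(x<.7)&(y>-.1)&(y<.107)
    print("sheet rim");rect(W[s&(z>.012)&(z<.027)]); print("sheet floor+rim");rect(W[s&(hsv[...,1]<60)&(z>-.002)&(z<.027)&(hsv[...,2]>120)])
    c=(x>.4)&(x<.8)&(y>-.62)&(y<-.15)
    print("cab top");rect(W[c&(z>.145)&(z<.17)])
    print("roof");rect(W[c&(z>.156)&(z<.165)])
    l=(x>.38)&(x<.68)&(y>.37)&(y<.52)
    print("leaf top zmax",np.nanpercentile(z[l],99.5));rect(W[l&(z>.135)&(z<.16)]);
    print("stand cheeks");rect(W[l&(z>.026)&(z<.036)])
E
python3 - <<'E'
import cv2,numpy as np
im=np.load("top0.npz")["im"]
a=cv2.resize(im[140:240,85:215],(650,500),interpolation=2)
cv2.imwrite("pics/crop1.png",a)
E
```

```text
top
lime [196. 156.] xy [0.625  0.2323] size [0.0266 0.0672] yaw -1.527 z 0.0398
lime [164. 170.] xy [0.5835 0.3228] size [0.0271 0.0642] yaw -1.362 z 0.0389
lime [194. 200.] xy [0.5031 0.2332] size [0.0278 0.0667] yaw 1.353 z 0.0398
lime [159. 212.] xy [0.467  0.3305] size [0.0281 0.0656] yaw 1.453 z 0.0395
table z 0.0008460766330145449
red z [0.01990767 0.07497886 0.08085531]
  rect [0.5452 0.1014] [0.0096 0.0195] ang 0.1043 n 33
sheet rim
  rect [0.5613 0.016 ] [0.1516 0.184 ] ang 0.1683 n 335
sheet floor+rim
  rect [0.563  0.0058] [0.1514 0.1717] ang 0.1644 n 3001
cab top
  rect [ 0.5747 -0.3438] [0.1736 0.2311] ang 0.1459 n 4279
roof
  rect [ 0.575  -0.3444] [0.1731 0.2304] ang 0.1417 n 3960
leaf top zmax 0.15169856050182934
  rect [0.5158 0.4496] [0.1622 0.0137] ang 0.0788 n 373
stand cheeks
  rect [0.478  0.4379] [0.2257 0.0636] ang 0.3616 n 210
side
lime [260. 152.] xy [0.5837 0.3189] size [0.0303 0.067 ] yaw -1.338 z 0.0373
lime [229. 156.] xy [0.4669 0.3245] size [0.027  0.0669] yaw 1.465 z 0.0369
lime [277. 167.] xy [0.6263 0.2277] size [0.028  0.0674] yaw -1.566 z 0.0379
lime [243. 172.] xy [0.502  0.2282] size [0.0256 0.0651] yaw 1.367 z 0.0375
table z -0.00022698842809752148
red z [0.01607778 0.05669982 0.07902893]
  rect [0.5453 0.096 ] [0.0114 0.0269] ang 0.1758 n 31
sheet rim
  rect [0.5255 0.0192] [0.2177 0.2127] ang 0.1666 n 339
sheet floor+rim
  rect [0.5295 0.0163] [0.2318 0.2029] ang 0.1356 n 1663
cab top
  rect [ 0.5739 -0.3456] [0.1738 0.2303] ang 0.1409 n 5221
roof
  rect [ 0.574  -0.3471] [0.1727 0.2275] ang 0.135 n 4821
leaf top zmax 0.15068867105128098
  rect [0.5175 0.4461] [0.1641 0.019 ] ang 0.0908 n 203
stand cheeks
  rect [0.4837 0.4323] [0.2258 0.0592] ang 0.3358 n 152
```

View pics/crop1.png

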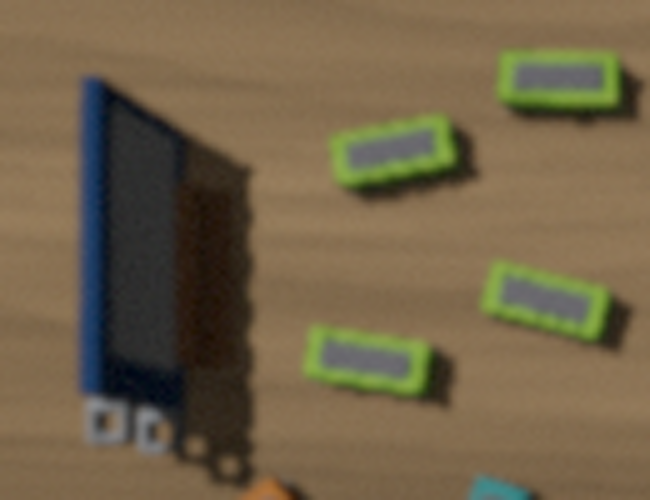

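The crop confirms four lime shells: (560,80), (395,152), (545,300) and (368,358). The sockets are grey at (105,420) and (155,430). First I pick shell A at (0.626,0.230).

```bash
python3 -c "
from h import *
go([.6257,.230,.10],-1.546)"
```

```text
shift [508.6 244.  126.6] rv [0.    0.    1.195] | [-0.     0.    -1.946]
```

```bash
python3 -m jog '[[[509,244,127,0,0,1.195,60],[509,244,127,0,0,1.195,60],[509,244,127,0,0,1.195,60],[509,244,127,0,0,1.195,60],[509,244,127,0,0,1.195,60],[509,244,127,0,0,1.195,60],[509,244,127,0,0,1.195,60],[509,244,127,0,0,1.195,60],[509,244,127,0,0,1.195,60],[509,244,127,0,0,1.195,60],[509,244,127,0,0,1.195,60],[509,244,127,0,0,1.195,60],[509,244,127,0,0,1.195,60],[509,244,127,0,0,1.195,60],[509,244,127,0,0,1.195,60]]]' 15
python3 - <<'E'
from h import *
st();cp=camera_params("wrist");im,d,W=cloud("wrist",cp);cv2.imwrite("pics/w1.png",im);limes("w",(im,d,W));limes("top");limes("side")
go([.6257,.230,.01],-1.546)
E
```

```text
t: 3.18
eef_pos: [0.6259, 0.2304, 0.0999]
ee_rot: [-3.141, 0.0, -1.545]
force: [0.2, -0.1, -0.5]
width: 0.0599
gripper_force: 0.0
{'t': 3.175, 'eef_pos': [0.6259, 0.2304, 0.0999], 'ee_rot': [-3.1412, 0.0002, -1.5449], 'force': [0.232, -0.1056, -0.5176], 'width': 0.0599, 'gripper_force': 0.0, 'q': [0.6445, 0.4429, -0.1641, 0.0, -0.9634, -0.6186]}
lime [257. 199.] xy [0.6267 0.2294] size [0.028  0.0662] yaw 1.563 z 0.0366
lime [400. 200.] xy [0.5019 0.2282] size [0.0291 0.0615] yaw 1.337 z 0.0363
lime [295. 260.] xy [0.5912 0.289 ] size [0.0016 0.0248] yaw 0.227 z 0.0275
lime [291. 309.] xy [0.5937 0.3261] size [0.0061 0.0315] yaw -1.349 z 0.0368
lime [316. 309.] xy [0.5712 0.3259] size [0.0061 0.0322] yaw -1.355 z 0.0368
lime [159. 172.] xy [0.582  0.3285] size [0.026  0.0511] yaw -1.342 z 0.0401
lime [195. 200.] xy [0.5027 0.2319] size [0.0279 0.0632] yaw 1.351 z 0.0405
lime [158. 212.] xy [0.4669 0.3307] size [0.0279 0.0655] yaw 1.446 z 0.0401
lime [260. 153.] xy [0.5843 0.3164] size [0.028  0.0693] yaw -1.373 z 0.0396
lime [229. 156.] xy [0.4665 0.3263] size [0.0264 0.0685] yaw 1.444 z 0.0378
lime [277. 168.] xy [0.626 0.227] size [0.0278 0.0676] yaw 1.508 z 0.0371
lime [243. 173.] xy [0.5015 0.2276] size [0.025 0.068] yaw 1.384 z 0.0377
shift [-0.   0.3 89.6] rv [-0.  0.  0.] | [-0.    -0.    -3.141]
```

View pics/w1.png

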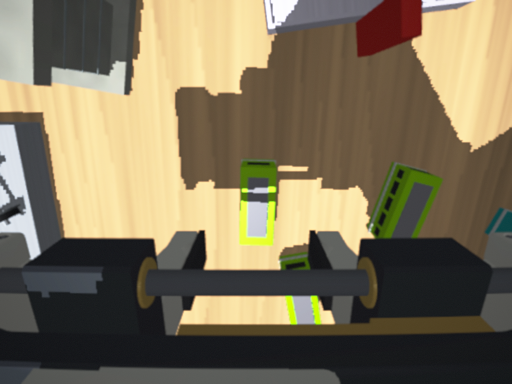

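The wrist view shows shell A centred between the fingers at (257,199), and the measurement agrees.

```bash
python3 -m jog '[[[1,1,50,0,0,0.03,60],[1,1,90,0,0,0.03,60],[1,1,90,0,0,0.03,60],[1,1,90,0,0,0.03,60],[1,1,90,0,0,0.03,20],[1,1,90,0,0,0.03,20],[1,1,90,0,0,0.03,20],[1,1,90,0,0,0.03,20],[1,1,90,0,0,0.03,20],[1,1,40,0,0,0.03,20],[1,1,0,0,0,0.03,20],[150,1,0,0,0,0.03,20],[150,1,0,0,0,0.03,20],[150,1,0,0,0,0.03,20],[150,1,0,0,0,0.03,20],[150,1,0,0,0,0.03,20]]]' 15
python3 - <<'E'
from h import *
s=st();cp=camera_params("wrist");im,d,W=cloud("wrist",cp);cv2.imwrite("pics/w2.png",im)
hsv=cv2.cvtColor(im,cv2.COLOR_BGR2HSV);x,y,z=W[...,0],W[...,1],W[...,2]
red=((hsv[...,0]<6)|(hsv[...,0]>174))&(hsv[...,1]>150)&(y<.2)&(y>.05)
P=W[red];print("red z",np.nanpercentile(P[:,2],[5,50,95]));rect(P[P[:,2]>.07])
s=(x>.44)&(x<.7)&(y>-.12)&(y<.12)&(z>.016)&(z<.025)&(hsv[...,1]<90)
rect(W[s])
E
```

```text
t: 5.32
eef_pos: [0.6291, 0.0804, 0.0995]
ee_rot: [-3.141, 0.0, -1.576]
force: [0.6, 0.0, -1.5]
width: 0.028
gripper_force: 15.0
{'t': 5.325, 'eef_pos': [0.6291, 0.0804, 0.0995], 'ee_rot': [-3.1415, 0.0001, -1.5757], 'force': [0.6161, 0.0356, -1.4815], 'width': 0.028, 'gripper_force': 15.0, 'q': [0.4344, 0.3962, -0.2422, -0.0001, -0.9322, -0.4392]}
red z [0.01301499 0.04544234 0.07409242]
  rect [0.5482 0.086 ] [0.0114 0.0017] ang 0.1516 n 97
  rect [0.5612 0.0043] [0.1512 0.1656] ang 0.1659 n 3384
```

View pics/w2.png

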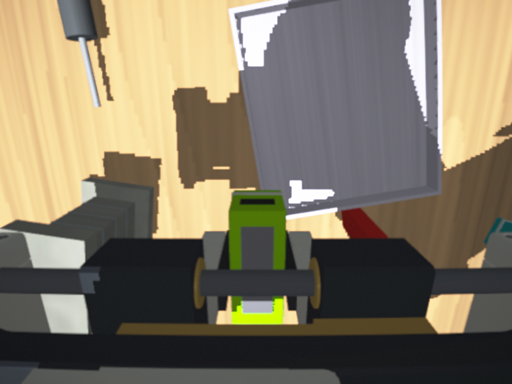

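Wrist view: shell A is held at (257,250), and the sheet fills the region around (340,100). Its fitted size of 151x166 is right. Sheet centre is (0.5612,0.0043), yaw -1.405.

```bash
python3 -c "
from h import *
go([.5967,-.0262,.0995],-1.405);go([.5967,-.0262,.0135],-1.405)"
```

```text
shift [ 1.071e+02  3.190e+01 -1.000e-01] rv [ 0.    0.   -0.17] | [ 0.    -0.     2.972]
shift [107.2  31.9  85.9] rv [ 0.    0.   -0.17] | [ 0.    -0.     2.972]
```

```bash
python3 -m jog '[[[107,32,0,0,0,-0.17,20],[107,32,0,0,0,-0.17,20],[107,32,0,0,0,-0.17,20],[107,32,0,0,0,-0.17,20],[107,32,45,0,0,-0.17,20],[107,32,80,0,0,-0.17,20],[107,32,86,0,0,-0.17,20],[107,32,86,0,0,-0.17,20],[107,32,86,0,0,-0.17,20],[107,32,86,0,0,-0.17,36],[107,32,86,0,0,-0.17,36],[107,32,86,0,0,-0.17,36],[107,32,60,0,0,-0.17,36],[107,32,0,0,0,-0.17,36],[107,32,-10,0,0,-0.17,36]]]' 15
python3 - <<'E'
from h import *
st();limes("wrist");limes("side");go([.502,.228,.10],-1.785);go([.6267,.2294,.10],-1.5)
E
```

```text
t: 7.25
eef_pos: [0.599, -0.0267, 0.1141]
ee_rot: [-3.134, -0.0, -1.405]
force: [0.1, 0.5, -0.7]
width: 0.0361
gripper_force: 0.0
{'t': 7.25, 'eef_pos': [0.599, -0.0267, 0.1141], 'ee_rot': [-3.1342, -0.0002, -1.4051], 'force': [0.0568, 0.4833, -0.6943], 'width': 0.0361, 'gripper_force': 0.0, 'q': [0.2817, 0.3267, -0.3127, 0.0013, -0.9241, -0.1168]}
lime [260. 197.] xy [ 0.5973 -0.026 ] size [0.0269 0.0652] yaw -1.388 z 0.0397
lime [260. 153.] xy [0.5841 0.3204] size [0.0287 0.0699] yaw -1.357 z 0.037
lime [229. 156.] xy [0.4671 0.3267] size [0.0272 0.0717] yaw 1.459 z 0.0374
lime [243. 172.] xy [0.5021 0.2293] size [0.0256 0.0652] yaw 1.366 z 0.0373
lime [288. 223.] xy [ 0.5959 -0.0266] size [0.0276 0.067 ] yaw -1.398 z 0.0405
shift [-267.    52.2   11.3] rv [-0.004  0.001  0.379] | [-1.000e-03 -5.000e-03 -2.763e+00]
shift [-248.   -71.    11.7] rv [-0.004  0.001  0.094] | [-1.000e-03 -6.000e-03 -3.048e+00]
```

```bash
python3 -m jog '[[[-267,52,0,0,0,0.375,60],[-267,52,0,0,0,0.375,60],[-267,52,0,0,0,0.375,60],[-267,52,0,0,0,0.375,60],[-267,52,0,0,0,0.375,60],[-267,52,0,0,0,0.375,60],[-267,52,0,0,0,0.375,60],[-267,52,50,0,0,0.375,60],[-267,52,102,0,0,0.375,60],[-267,52,102,0,0,0.375,60],[-267,52,102,0,0,0.375,60],[-267,52,102,0,0,0.375,20],[-267,52,102,0,0,0.375,20],[-267,52,102,0,0,0.375,20],[-267,52,102,0,0,0.375,20],[-267,52,102,0,0,0.375,20],[-267,52,50,0,0,0.375,20],[-267,52,0,0,0,0.375,20],[-267,52,0,0,0,0.375,20]]]' 15
python3 - <<'E'
from h import *
st();limes("top");go([.5848,.0448,.11],-1.405);go([.5848,.0448,.0135],-1.405)
E
```

```text
t: 9.72
eef_pos: [0.5033, 0.2296, 0.1136]
ee_rot: [-3.137, 0.006, -1.78]
force: [0.7, -0.6, -1.5]
width: 0.028
gripper_force: 15.0
{'t': 9.725, 'eef_pos': [0.5033, 0.2296, 0.1136], 'ee_rot': [-3.1368, 0.0059, -1.7801], 'force': [0.6504, -0.5973, -1.5262], 'width': 0.028, 'gripper_force': 14.9999, 'q': [0.7826, 0.2576, -0.4155, 0.001, -0.89, -0.9925]}
lime [289. 170.] xy [ 0.5959 -0.0232] size [0.0238 0.0641] yaw -1.391 z 0.0429
shift [ 162.5 -119.4    1. ] rv [-0.003  0.003 -0.376] | [0.004 0.004 2.766]
shift [ 162.9 -119.2   97.5] rv [-0.003  0.003 -0.376] | [0.004 0.004 2.766]
```

```bash
python3 -m jog '[[[163,-119,0,-0.003,0.003,-0.376,20],[163,-119,0,-0.003,0.003,-0.376,20],[163,-119,0,-0.003,0.003,-0.376,20],[163,-119,0,-0.003,0.003,-0.376,20],[163,-119,0,-0.003,0.003,-0.376,20],[163,-119,50,-0.003,0.003,-0.376,20],[163,-119,90,-0.003,0.003,-0.376,20],[163,-119,97.5,-0.003,0.003,-0.376,20],[163,-119,97.5,-0.003,0.003,-0.376,20],[163,-119,97.5,-0.003,0.003,-0.376,20],[163,-119,97.5,-0.003,0.003,-0.376,36],[163,-119,97.5,-0.003,0.003,-0.376,36],[163,-119,97.5,-0.003,0.003,-0.376,36],[163,-119,60,-0.003,0.003,-0.376,36],[163,-119,0,-0.003,0.003,-0.376,36],[163,-119,0,-0.003,0.003,-0.376,36]]]' 15
python3 - <<'E'
from h import *
st();limes("wrist");o=limes("side");o=[a for a in o if a[1]>.25];
for a in o: go([a[0],a[1],.01],a[2])
E
```

```text
t: 11.78
eef_pos: [0.5868, 0.0445, 0.1148]
ee_rot: [-3.136, -0.001, -1.404]
force: [-0.3, 0.9, 0.2]
width: 0.0364
gripper_force: 0.0
{'t': 11.775, 'eef_pos': [0.5868, 0.0445, 0.1148], 'ee_rot': [-3.136, -0.0013, -1.404], 'force': [-0.3022, 0.9448, 0.2018], 'width': 0.0364, 'gripper_force': 0.0, 'q': [0.4094, 0.3103, -0.3363, 0.0033, -0.919, -0.2446]}
lime [261. 152.] xy [0.5904 0.011 ] size [0.0285 0.1389] yaw -1.39 z 0.0398
lime [260. 153.] xy [0.584  0.3196] size [0.029  0.0695] yaw -1.386 z 0.0371
lime [229. 156.] xy [0.467  0.3257] size [0.0273 0.0722] yaw 1.46 z 0.0377
lime [284. 215.] xy [0.5901 0.0099] size [0.0297 0.1418] yaw -1.39 z 0.0405
shift [-272.2  -45.9   99.9] rv [ 0.002 -0.002 -0.02 ] | [-3.000e-03 -3.000e-03  3.122e+00]
shift [-297.5   68.5  100. ] rv [ 0.001 -0.002  0.277] | [ 3.000e-03  2.000e-03 -2.865e+00]
```

```bash
python3 -m jog '[[[-297,69,0,0.001,-0.002,0.282,50],[-297,69,0,0.001,-0.002,0.282,50],[-297,69,0,0.001,-0.002,0.282,50],[-297,69,0,0.001,-0.002,0.282,50],[-297,69,0,0.001,-0.002,0.282,50],[-297,69,0,0.001,-0.002,0.282,50],[-297,69,0,0.001,-0.002,0.282,50],[-297,69,50,0.001,-0.002,0.282,50],[-297,69,101,0.001,-0.002,0.282,50],[-297,69,101,0.001,-0.002,0.282,50],[-297,69,101,0.001,-0.002,0.282,50],[-297,69,101,0.001,-0.002,0.282,20],[-297,69,101,0.001,-0.002,0.282,20],[-297,69,101,0.001,-0.002,0.282,20],[-297,69,101,0.001,-0.002,0.282,20],[-297,69,101,0.001,-0.002,0.282,20],[-297,69,50,0.001,-0.002,0.282,20],[-297,69,0,0.001,-0.002,0.282,20],[-297,69,0,0.001,-0.002,0.282,20]]]' 15
python3 - <<'E'
from h import *
st();limes("top");go([.5375,-.0361,.115],-1.405);go([.5375,-.0361,.0135],-1.405)
E
```

```text
t: 14.25
eef_pos: [0.4683, 0.3273, 0.1136]
ee_rot: [-3.139, 0.006, -1.686]
force: [0.0, -0.3, -1.7]
width: 0.0278
gripper_force: 15.0
{'t': 14.25, 'eef_pos': [0.4683, 0.3273, 0.1136], 'ee_rot': [-3.1389, 0.0056, -1.686], 'force': [0.0454, -0.2592, -1.6953], 'width': 0.0278, 'gripper_force': 14.9999, 'q': [0.9521, 0.2859, -0.3741, -0.0004, -0.9046, -1.067]}
lime [171. 169.] xy [0.5873 0.3068] size [0.0252 0.0293] yaw -1.374 z 0.0392
lime [276. 172.] xy [0.5889 0.0123] size [0.0258 0.1373] yaw -1.387 z 0.0424
shift [ 351.6 -111.8   -4.7] rv [-0.001  0.003 -0.282] | [4.00e-03 1.00e-03 2.86e+00]
shift [ 351.9 -111.8   96.8] rv [-0.001  0.003 -0.282] | [4.00e-03 1.00e-03 2.86e+00]
```

```bash
python3 -m jog '[[[352,-112,-5,-0.001,0.003,-0.282,20],[352,-112,-5,-0.001,0.003,-0.282,20],[352,-112,-5,-0.001,0.003,-0.282,20],[352,-112,-5,-0.001,0.003,-0.282,20],[352,-112,-5,-0.001,0.003,-0.282,20],[352,-112,-5,-0.001,0.003,-0.282,20],[352,-112,-5,-0.001,0.003,-0.282,20],[352,-112,-5,-0.001,0.003,-0.282,20],[352,-112,50,-0.001,0.003,-0.282,20],[352,-112,90,-0.001,0.003,-0.282,20],[352,-112,97,-0.001,0.003,-0.282,20],[352,-112,97,-0.001,0.003,-0.282,20],[352,-112,97,-0.001,0.003,-0.282,20],[352,-112,97,-0.001,0.003,-0.282,36],[352,-112,97,-0.001,0.003,-0.282,36],[352,-112,97,-0.001,0.003,-0.282,36],[352,-112,60,-0.001,0.003,-0.282,36],[352,-112,0,-0.001,0.003,-0.282,36],[352,-112,0,-0.001,0.003,-0.282,36]]]' 15
python3 - <<'E'
from h import *
st();limes("wrist");o=limes("side");o=[a for a in o if a[1]>.25];
for a in o: go([a[0],a[1],.01],a[2])
E
```

```text
t: 16.68
eef_pos: [0.5401, -0.037, 0.1141]
ee_rot: [-3.136, -0.003, -1.404]
force: [-0.0, 0.3, -0.2]
width: 0.0362
gripper_force: 0.0
{'t': 16.675, 'eef_pos': [0.5401, -0.037, 0.1141], 'ee_rot': [-3.1364, -0.0033, -1.4042], 'force': [-0.0014, 0.3184, -0.17], 'width': 0.0362, 'gripper_force': 0.0, 'q': [0.2966, 0.2401, -0.4406, 0.005, -0.8855, -0.1332]}
lime [192. 195.] xy [ 0.5969 -0.0256] size [0.027  0.0662] yaw -1.407 z 0.0397
lime [262. 200.] xy [ 0.5367 -0.034 ] size [0.0268 0.0657] yaw -1.404 z 0.0397
lime [285. 218.] xy [0.5896 0.0054] size [0.0268 0.1329] yaw -1.394 z 0.0425
lime [271. 228.] xy [ 0.5359 -0.0354] size [0.0255 0.0678] yaw -1.387 z 0.0405
```

```bash
python3 - <<'E'
from h import *
limes("top");go([.584,.319,.01],-1.366)
E
```

```text
shift [-344.2 -106.1   97.6] rv [ 0.004 -0.003 -0.039] | [-0.005 -0.006  3.102]
```

```bash
python3 -m jog '[[[-344,-106,0,0.004,-0.003,-0.039,55],[-344,-106,0,0.004,-0.003,-0.039,55],[-344,-106,0,0.004,-0.003,-0.039,55],[-344,-106,0,0.004,-0.003,-0.039,55],[-344,-106,0,0.004,-0.003,-0.039,55],[-344,-106,0,0.004,-0.003,-0.039,55],[-344,-106,0,0.004,-0.003,-0.039,55],[-344,-106,0,0.004,-0.003,-0.039,55]]]' 15
python3 - <<'E'
from h import *
st();limes("side");o=limes("wrist");
for a in o: go([a[0],a[1],.01],a[2])
E
```

```text
t: 17.82
eef_pos: [0.5837, 0.3186, 0.1058]
ee_rot: [3.139, -0.002, -1.365]
force: [0.3, -0.3, 0.4]
width: 0.0549
gripper_force: 0.0
{'t': 17.825, 'eef_pos': [0.5837, 0.3186, 0.1058], 'ee_rot': [3.1389, -0.002, -1.3655], 'force': [0.3287, -0.2536, 0.4145], 'width': 0.0549, 'gripper_force': 0.0, 'q': [0.7923, 0.4364, -0.1595, 0.0002, -0.9782, -0.5871]}
lime [260. 153.] xy [0.5831 0.3182] size [0.0271 0.0718] yaw -1.343 z 0.0371
lime [284. 215.] xy [0.5899 0.0095] size [0.0293 0.1419] yaw -1.388 z 0.0406
lime [271. 228.] xy [ 0.5366 -0.0348] size [0.0272 0.0671] yaw -1.396 z 0.0407
lime [257. 201.] xy [0.5841 0.3209] size [0.0276 0.0662] yaw -1.353 z 0.0366
shift [-3.  -0.5 96.9] rv [ 0.001 -0.001 -0.013] | [-2.000e-03 -2.000e-03  3.128e+00]
```

```bash
python3 -m jog '[[[-2,0,50,0.001,-0.001,-0.013,55],[-2,0,96,0.001,-0.001,-0.013,55],[-2,0,96,0.001,-0.001,-0.013,55],[-2,0,96,0.001,-0.001,-0.013,55],[-2,0,96,0.001,-0.001,-0.013,20],[-2,0,96,0.001,-0.001,-0.013,20],[-2,0,96,0.001,-0.001,-0.013,20],[-2,0,96,0.001,-0.001,-0.013,20],[-2,0,50,0.001,-0.001,-0.013,20],[-2,0,0,0.001,-0.001,-0.013,20],[-2,0,-10,0.001,-0.001,-0.013,20],[-2,0,-10,0.001,-0.001,-0.013,20]]]' 15
python3 - <<'E'
from h import *
st();go([.5257,.0348,.115],-1.405);go([.5257,.0348,.0135],-1.405);limes("side")
E
```

```text
t: 19.42
eef_pos: [0.5843, 0.3215, 0.1184]
ee_rot: [-3.139, 0.002, -1.353]
force: [0.1, 0.5, -1.7]
width: 0.0281
gripper_force: 15.0
{'t': 19.425, 'eef_pos': [0.5843, 0.3215, 0.1184], 'ee_rot': [-3.1391, 0.0017, -1.3529], 'force': [0.0936, 0.4964, -1.7217], 'width': 0.0281, 'gripper_force': 14.9988, 'q': [0.7946, 0.4243, -0.1469, -0.0001, -0.9966, -0.5767]}
shift [267.3 119.3   2.6] rv [-0.002  0.002  0.052] | [-3.000e-03 -4.000e-03 -3.089e+00]
shift [267.4 119.5 104.1] rv [-0.002  0.002  0.052] | [-3.000e-03 -4.000e-03 -3.089e+00]
lime [263. 134.] xy [0.5861 0.3102] size [0.0282 0.0474] yaw -1.337 z 0.1443
lime [284. 215.] xy [0.5896 0.0102] size [0.0286 0.142 ] yaw -1.39 z 0.0404
lime [271. 228.] xy [ 0.536  -0.0353] size [0.0276 0.0662] yaw -1.392 z 0.0401
```

```bash
python3 -m jog '[[[267,119,0,-0.002,0.002,0.052,20],[267,119,0,-0.002,0.002,0.052,20],[267,119,0,-0.002,0.002,0.052,20],[267,119,0,-0.002,0.002,0.052,20],[267,119,0,-0.002,0.002,0.052,20],[267,119,0,-0.002,0.002,0.052,20],[267,119,0,-0.002,0.002,0.052,20],[267,119,50,-0.002,0.002,0.052,20],[267,119,95,-0.002,0.002,0.052,20],[267,119,104,-0.002,0.002,0.052,20],[267,119,104,-0.002,0.002,0.052,20],[267,119,104,-0.002,0.002,0.052,20],[267,119,104,-0.002,0.002,0.052,36],[267,119,104,-0.002,0.002,0.052,36],[267,119,104,-0.002,0.002,0.052,36],[267,119,60,-0.002,0.002,0.052,36],[267,119,0,-0.002,0.002,0.052,36],[150,119,-20,-0.002,0.002,0.052,40],[130,80,-20,-0.002,0.002,0.052,40],[130,80,-20,-0.002,0.002,0.052,40]]]' 15
python3 - <<'E'
from h import *
st();limes("side");im,d,W=cloud("wrist");limes("wrist",(im,d,W));cv2.imwrite("pics/w3.png",im)
hsv=cv2.cvtColor(im,cv2.COLOR_BGR2HSV);x,y,z=W[...,0],W[...,1],W[...,2]
red=((hsv[...,0]<6)|(hsv[...,0]>174))&(hsv[...,1]>150)&(y<.2)&(y>.05)
P=W[red];rect(P[P[:,2]>.073])
s=(x>.44)&(x<.7)&(y>-.12)&(y<.12)&(z>.016)&(z<.025)&(hsv[...,1]<90)
rect(W[s])
c=(x>.4)&(x<.8)&(y>-.62)&(y<-.15)
print("cab");rect(W[c&(z>.15)&(z<.165)])
E
```

```text
t: 21.98
eef_pos: [0.5351, 0.18, 0.1386]
ee_rot: [-3.14, -0.0, -1.403]
force: [0.1, -0.5, -0.6]
width: 0.0399
gripper_force: 0.0
{'t': 21.975, 'eef_pos': [0.5351, 0.18, 0.1386], 'ee_rot': [-3.1401, -0.0003, -1.4027], 'force': [0.1058, -0.5061, -0.5706], 'width': 0.0399, 'gripper_force': 0.0, 'q': [0.6718, 0.2517, -0.3567, 0.0012, -0.9612, -0.5044]}
lime [283. 215.] xy [0.5896 0.0094] size [0.0287 0.1411] yaw -1.394 z 0.0405
lime [267. 220.] xy [ 5.311e-01 -5.000e-04] size [0.029  0.1363] yaw -1.431 z 0.0408
lime [228.  40.] xy [0.5819 0.0549] size [0.0271 0.0509] yaw -1.399 z 0.0398
lime [298.  39.] xy [0.5251 0.0442] size [0.0277 0.0492] yaw -1.406 z 0.0398
  rect [0.5454 0.0986] [0.0108 0.0251] ang 0.1678 n 599
  rect [0.5531 0.0527] [0.1514 0.0676] ang 0.1683 n 1492
cab
  rect [0. 0.] [0. 0.] ang 0.0 n 0
```

View pics/w3.png

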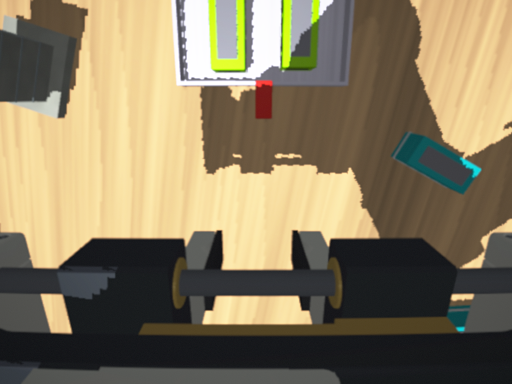

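Wrist view: the red grip is at (264,100), and the shells on the sheet are at (228,40) and (298,40). Before carrying I look at the cabinet from the wrist.

```bash
python3 -c "
from h import *
go([.56,-.17,.36],-1.43)"
```

```text
shift [ 348.6   33.6 -222. ] rv [ 0.    -0.001  0.027] | [ 2.000e-03  0.000e+00 -3.114e+00]
```

```bash
python3 -m jog '[[[0,0,-150,0,0,0.027,40],[348,34,-222,0,0,0.027,40],[348,34,-222,0,0,0.027,40],[348,34,-222,0,0,0.027,40],[348,34,-222,0,0,0.027,40],[348,34,-222,0,0,0.027,40],[348,34,-222,0,0,0.027,40],[348,34,-222,0,0,0.027,40],[348,34,-222,0,0,0.027,40],[348,34,-222,0,0,0.027,40],[348,34,-222,0,0,0.027,40],[348,34,-222,0,0,0.027,40]]]' 15
python3 - <<'E'
from h import *
st();im,d,W=cloud("wrist");cv2.imwrite("pics/w4.png",im);np.savez("w4.npz",im=im,d=d,W=W)
x,y,z=W[...,0],W[...,1],W[...,2]
c=(x>.4)&(x<.8)&(y>-.62)&(y<-.15)
print("cab");rect(W[c&(z>.15)&(z<.165)]);print("walls only");rect(W[c&(z>.15)&(z<.157)])
print("z hist",np.histogram(z[c],bins=np.arange(-.01,.18,.01)))
limes("top");limes("side")
E
```

```text
t: 23.58
eef_pos: [0.5583, -0.1706, 0.3598]
ee_rot: [3.141, -0.001, -1.43]
force: [-1.3, 0.2, -0.1]
width: 0.0398
gripper_force: 0.0
{'t': 23.575, 'eef_pos': [0.5583, -0.1706, 0.3598], 'ee_rot': [3.1406, -0.0012, -1.4303], 'force': [-1.2657, 0.1944, -0.1299], 'width': 0.0398, 'gripper_force': 0.0, 'q': [0.0391, 0.1524, 0.0316, 0.0013, -1.4509, 0.1012]}
cab
  rect [ 0.5666 -0.2951] [0.1728 0.1261] ang 0.144 n 8887
walls only
  rect [ 0.5665 -0.2951] [0.1726 0.1261] ang 0.1446 n 900
z hist (array([10110, 15340,   214,  1029,   687,   120,    88,   101,   454,
         133,   126,   254,   145,   764,   221,   234,  8000,   887]), array([-0.01,  0.  ,  0.01,  0.02,  0.03,  0.04,  0.05,  0.06,  0.07,
        0.08,  0.09,  0.1 ,  0.11,  0.12,  0.13,  0.14,  0.15,  0.16,
        0.17]))
lime [283. 215.] xy [0.5895 0.0095] size [0.029  0.1398] yaw -1.4 z 0.0406
lime [267. 220.] xy [ 0.5314 -0.0017] size [0.0279 0.1368] yaw -1.434 z 0.0406
```

View pics/w4.png

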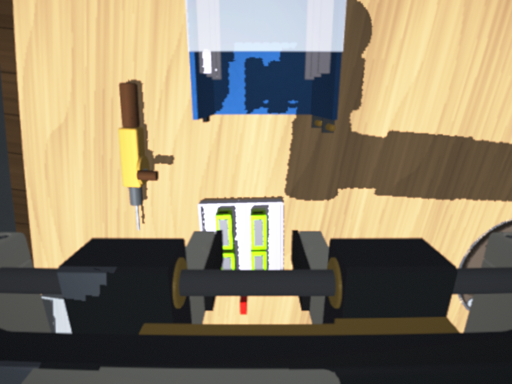

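Wrist view: the cabinet front edge spans (195,118)–(335,118), the pintles are at (322,124), the drill is at (130,150) and the grip at (243,305). Next I grasp the grip.

```bash
python3 - <<'E'
from h import *
D=np.load("w4.npz");W=D["W"];im=D["im"];hsv=cv2.cvtColor(im,cv2.COLOR_BGR2HSV)
p=W[110:140,305:345].reshape(-1,3);h=hsv[110:140,305:345].reshape(-1,3)
m=(p[:,2]>.02)&(p[:,0]<.487)&(p[:,1]>-.26)
q=p[m];
for a,b in((.02,.05),(.09,.108),(.115,.14)):
    k=q[(q[:,2]>a)&(q[:,2]<b)];print(a,len(k),np.round(k.mean(0),4) if len(k) else "")
go([.5454,.0986,.15],-1.403);go([.5454,.0986,.036],-1.403)
E
```

```text
0.02 144 [ 0.4727 -0.2364  0.0315]
0.09 148 [ 0.4728 -0.237   0.1039]
0.115 91 [ 0.4746 -0.2406  0.127 ]
shift [-269.1  -24.9  209.6] rv [ 0.001 -0.001 -0.028] | [-2.000e-03 -1.000e-03  3.114e+00]
shift [-269.2  -24.9  323.6] rv [ 0.001 -0.001 -0.028] | [-2.000e-03 -1.000e-03  3.114e+00]
```

```bash
python3 -m jog '[[[-269,-25,0,0.001,-0.001,-0.028,40],[-269,-25,60,0.001,-0.001,-0.028,40],[-269,-25,120,0.001,-0.001,-0.028,40],[-269,-25,180,0.001,-0.001,-0.028,40],[-269,-25,210,0.001,-0.001,-0.028,40],[-269,-25,210,0.001,-0.001,-0.028,40],[-269,-25,210,0.001,-0.001,-0.028,40],[-269,-25,210,0.001,-0.001,-0.028,40],[-269,-25,270,0.001,-0.001,-0.028,40],[-269,-25,324,0.001,-0.001,-0.028,40],[-269,-25,324,0.001,-0.001,-0.028,40],[-269,-25,324,0.001,-0.001,-0.028,40],[-269,-25,324,0.001,-0.001,-0.028,0],[-269,-25,324,0.001,-0.001,-0.028,0],[-269,-25,324,0.001,-0.001,-0.028,0],[-269,-25,324,0.001,-0.001,-0.028,0],[-269,-25,324,0.001,-0.001,-0.028,0]]]' 60
python3 -m jog '[[[0,0,-10,0,0,0,0],[0,0,-20,0,0,0,0],[0,0,-30,0,0,0,0],[0,0,-30,0,0,0,0]]]' 60
python3 - <<'E'
from h import *
st();limes("side");im,d,W=cloud("wrist");limes("wrist",(im,d,W));cv2.imwrite("pics/w5.png",im)
x,y,z=W[...,0],W[...,1],W[...,2];hsv=cv2.cvtColor(im,cv2.COLOR_BGR2HSV)
s=(x>.44)&(x<.7)&(y>-.12)&(y<.1)&(z>.02)&(z<.065)&(hsv[...,1]<70)&(hsv[...,2]>80)
P=W[s];print(len(P))
A=np.c_[P[:,:2],np.ones(len(P))]
f=(P[:,2]<np.nanmedian(P[:,2])+.006)&(P[:,2]>np.nanmedian(P[:,2])-.015)
print("plane",np.linalg.lstsq(A[f],P[f,2],rcond=None)[0],np.nanmedian(P[:,2]));rect(P)
E
```

```text
t: 25.85
eef_pos: [0.5458, 0.0981, 0.0363]
ee_rot: [-3.141, -0.0, -1.404]
force: [-2.3, 1.2, 7.5]
width: 0.0115
gripper_force: 60.0
t: 26.35
eef_pos: [0.5463, 0.0983, 0.0667]
ee_rot: [-3.139, 0.0, -1.404]
force: [0.2, 0.3, -3.5]
width: 0.0117
gripper_force: 60.0
{'t': 26.35, 'eef_pos': [0.5463, 0.0983, 0.0667], 'ee_rot': [-3.1393, 0.0004, -1.4037], 'force': [0.2239, 0.2973, -3.5354], 'width': 0.0117, 'gripper_force': 59.9963, 'q': [0.5312, 0.3202, -0.457, 0.0007, -0.7913, -0.3645]}
lime [284. 209.] xy [0.5909 0.0094] size [0.0296 0.1409] yaw -1.395 z 0.0703
lime [268. 214.] xy [ 5.324e-01 -5.000e-04] size [0.0287 0.1362] yaw -1.423 z 0.0709
lime [197.  42.] xy [ 0.5944 -0.0079] size [0.028  0.0314] yaw -1.396 z 0.0694
lime [317.  44.] xy [ 0.5346 -0.0168] size [0.0278 0.0328] yaw -1.399 z 0.0693
lime [311. 142.] xy [0.527  0.0362] size [0.0281 0.0656] yaw -1.401 z 0.0694
lime [205. 145.] xy [0.5837 0.0476] size [0.0279 0.0656] yaw -1.402 z 0.0694
28635
plane [0.0010512  0.0025999  0.03193764] 0.03273946665934507
  rect [0.5588 0.024 ] [0.1511 0.1266] ang 0.1656 n 28635
```

View pics/w5.png

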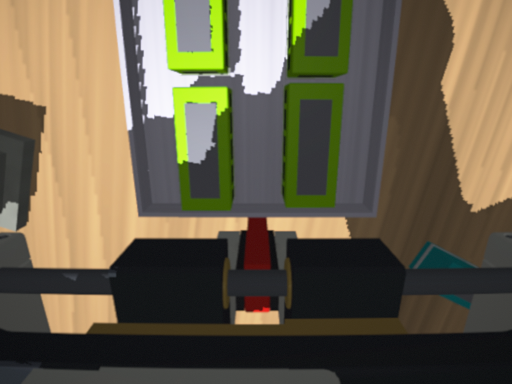

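The sheet is held level with all four shells standing on it (200,140; 313,140; 197,35; 318,35). Next I carry it to the front of the cabinet.

```bash
python3 -c "
from h import *
go([.5303,-.0446,.118],-1.427)"
```

```text
shift [138.   38.7 -52.3] rv [-0.001 -0.     0.023] | [ 0.000e+00 -1.000e-03 -3.119e+00]
```

```bash
python3 -m jog '[[[0,0,-15,0,0,0,0],[0,5,-35,0,0,0,0],[10,15,-51,0,0,0.01,0],[30,25,-51,0,0,0.02,0],[55,33,-51,0,0,0.023,0],[80,39,-51,0,0,0.023,0],[105,39,-51,0,0,0.023,0],[125,39,-51,0,0,0.023,0],[138,39,-51,0,0,0.023,0],[138,39,-51,0,0,0.023,0],[138,39,-51,0,0,0.023,0]]]' 60
python3 - <<'E'
from h import *
st();im,d,W=cloud("wrist");limes("side");cv2.imwrite("pics/w6.png",im)
x,y,z=W[...,0],W[...,1],W[...,2];hsv=cv2.cvtColor(im,cv2.COLOR_BGR2HSV)
s=(x>.42)&(x<.7)&(y>-.24)&(y<.0)&(z>.07)&(z<.108)&(hsv[...,1]<70)&(hsv[...,2]>80)
P=W[s];print("med z",np.nanmedian(P[:,2]));rect(P)
c=(y<-.2)&(x>.4)&(z>.145)&(z<.17);P=W[c]
e=np.array([.1435,-.9897]);f=np.array([.9897,.1435]);q=P[:,:2]-[.5741,-.3465]
print("cab frame extents",np.percentile(q@e,[0,1]),np.percentile(q@f,[0,1,99,100]),len(P))
go([.5641,-.2772,.1155],-1.427)
E
```

```text
t: 27.82
eef_pos: [0.5298, -0.0447, 0.1165]
ee_rot: [3.142, -0.0, -1.427]
force: [0.2, 0.5, -3.9]
width: 0.0118
gripper_force: 60.0
{'t': 27.825, 'eef_pos': [0.5298, -0.0447, 0.1165], 'ee_rot': [3.1415, -0.0002, -1.4272], 'force': [0.2375, 0.5383, -3.9416], 'width': 0.0118, 'gripper_force': 59.9965, 'q': [0.2851, 0.2257, -0.4519, 0.0002, -0.8932, -0.1416]}
lime [293. 237.] xy [ 0.5717 -0.1332] size [0.0285 0.139 ] yaw -1.422 z 0.1205
lime [273. 242.] xy [ 0.5127 -0.1413] size [0.0274 0.1373] yaw -1.45 z 0.1207
med z 0.08312938476219298
  rect [ 0.5408 -0.1191] [0.1511 0.1267] ang 0.1425 n 28593Traceback (most recent call last):
  File "<stdin>", line 8, in <module>
    return _quantile_unchecked(
        a, q, axis, out, overwrite_input, method, keepdims, weights)
    return _ureduce(a,
                    func=_quantile_ureduce_func,
    ...<5 lines>...
                    overwrite_input=overwrite_input,
                    method=method)
    r = func(a, **kwargs)
    result = _quantile(arr,
                       quantiles=q,
    ...<2 lines>...
                       out=out,
                       weights=wgt)
    slices_having_nans = np.isnan(arr[-1, ...])
                                  ~~~^^^^^^^^^
IndexError: index -1 is out of bounds for axis 0 with size 0
```

View pics/w6.png

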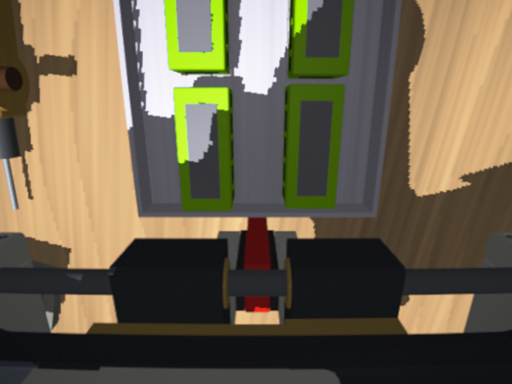

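The sheet is level and aligned with the cabinet (y offset -0.3 mm, angle within 0.002), so it can go in.

```bash
python3 -m jog '[[[8,0,1,0,0,0,0],[22,0,1,0,0,0,0],[40,0,1,0,0,0,0],[58,0,1,0,0,0,0],[76,0,1,0,0,0,0],[94,0,1,0,0,0,0],[112,0,1,0,0,0,0],[130,0,1,0,0,0,0],[148,0,1,0,0,0,0],[166,0,1,0,0,0,0],[184,0,1,0,0,0,0],[200,0,1,0,0,0,0],[212,0,1,0,0,0,0],[220,0,1,0,0,0,0],[220,0,1,0,0,0,0]]]' 60
python3 - <<'E'
from h import *
s=st();q=np.array(s["eef_pos"])[:2]-[.5741,-.3465];print("tcp cab",q@[.1435,-.9897],q@[.9897,.1435]);limes("top")
im,_=grab_frame("side");cv2.imwrite("pics/s2.png",cv2.resize(im[200:384,200:440],(720,552)))
E
```

```text
t: 29.8
eef_pos: [0.5617, -0.2627, 0.1157]
ee_rot: [-3.141, -0.0, -1.427]
force: [0.2, -0.4, -3.4]
width: 0.0118
gripper_force: 60.0
{'t': 29.8, 'eef_pos': [0.5617, -0.2627, 0.1157], 'ee_rot': [-3.1413, -0.0002, -1.4274], 'force': [0.1962, -0.3804, -3.3582], 'width': 0.0118, 'gripper_force': 59.9968, 'q': [-0.123, 0.3592, -0.2581, 0.0002, -0.9532, 0.2663]}
tcp cab -0.08468645697612878 -0.0002699020028967287
```

View pics/s2.png

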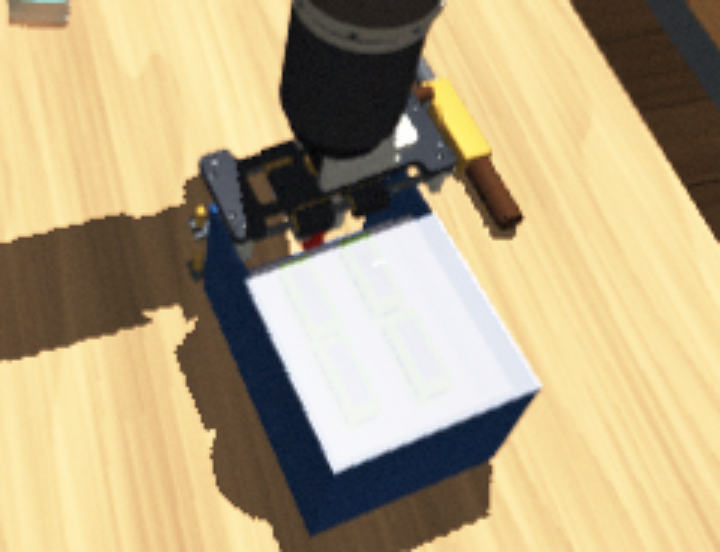

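```bash
python3 -m jog '[[[6,0,0,0,0,0,0],[12,0,0,0,0,0,0],[14,0,1,0,0,0,0],[14,0,3,0,0,0,0],[14,0,5,0,0,0,0],[14,0,5,0,0,0,0]]]' 60
python3 -m jog '[[[0,0,0,0,0,0,30],[0,0,0,0,0,0,30],[0,0,0,0,0,0,30]]]' 60
python3 -m jog '[[[0,0,-60,0,0,0,30],[0,0,-120,0,0,0,30],[0,0,-180,0,0,0,30],[-60,0,-220,0,0,0,30],[-120,0,-220,0,0,0,30],[-150,0,-220,0,0,0,30],[-150,0,-220,0,0,0,30],[-150,0,-220,0,0,0,30],[-150,0,-220,0,0,0,30]]]' 20
python3 - <<'E'
from h import *
st();im,d,W=cloud("wrist");np.savez("w7.npz",im=im,d=d,W=W)
cv2.imwrite("pics/w7.png",im)
x,y,z=W[...,0],W[...,1],W[...,2];hsv=cv2.cvtColor(im,cv2.COLOR_BGR2HSV)
red=((hsv[...,0]<6)|(hsv[...,0]>174))&(hsv[...,1]>150)&(y<-.1)&(x>.5)&(x<.65)
P=W[red];print("red zmax",np.nanpercentile(P[:,2],[50,95]));c0,_,_=rect(P[P[:,2]>.14]);q=np.array(c0)-[.5741,-.3465];print("grip cab",q@[.1435,-.9897],q@[.9897,.1435],"want -.069 0")
c=(x>.4)&(x<.8)&(y>-.62)&(y<-.15);rect(W[c&(z>.15)&(z<.165)])
im2,d2,W2=cloud("top");np.savez("top2.npz",im=im2,d=d2,W=W2);hs=cv2.cvtColor(im2,cv2.COLOR_BGR2HSV)
E
```

```text
t: 30.65
eef_pos: [0.5637, -0.2762, 0.1107]
ee_rot: [-3.141, -0.0, -1.427]
force: [0.3, 0.1, -4.1]
width: 0.0117
gripper_force: 60.0
t: 31.02
eef_pos: [0.564, -0.2763, 0.1112]
ee_rot: [-3.141, -0.001, -1.427]
force: [-0.1, -0.3, 0.6]
width: 0.0295
gripper_force: 0.0
t: 32.15
eef_pos: [0.5421, -0.1285, 0.3305]
ee_rot: [3.141, -0.0, -1.428]
force: [0.2, 0.5, -0.7]
width: 0.0301
gripper_force: 0.0
{'t': 32.15, 'eef_pos': [0.5421, -0.1285, 0.3305], 'ee_rot': [3.1415, -0.0004, -1.4278], 'force': [0.1882, 0.4928, -0.7475], 'width': 0.0301, 'gripper_force': 0.0, 'q': [0.119, 0.1131, -0.0781, 0.0005, -1.3797, 0.0239]}
red zmax [0.15167502 0.1532176 ]
  rect [ 0.5639 -0.2751] [0.0113 0.025 ] ang 0.1504 n 307
grip cab -0.0720764449542999 0.0001911409516143197 want -.069 0
  rect [ 0.5633 -0.2699] [0.1732 0.0753] ang 0.1369 n 1428
```

View pics/w7.png

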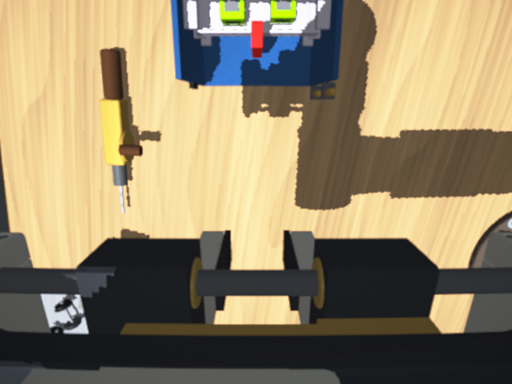

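The sheet is home: grip at cabinet x=-72 mm, y=0, top at z=152 mm. In the wrist view the grip is at (257,38) and the pintles at (322,92). On to the door.

```bash
python3 -c "
from h import *
go([.53,.4455,.34],.085)"
```

```text
shift [-569.9  -69.6   -9.9] rv [ 1.000e-03 -0.000e+00 -1.513e+00] | [-0.000e+00 -1.000e-03  1.628e+00]
```

```bash
python3 -m jog '[[[-570,-70,-10,0,0,1.628,40],[-570,-70,-10,0,0,1.628,40],[-570,-70,-10,0,0,1.628,40],[-570,-70,-10,0,0,1.628,40],[-570,-70,-10,0,0,1.628,40],[-570,-70,-10,0,0,1.628,40],[-570,-70,-10,0,0,1.628,40],[-570,-70,-10,0,0,1.628,40],[-570,-70,-10,0,0,1.628,40],[-570,-70,-10,0,0,1.628,40],[-570,-70,-10,0,0,1.628,40],[-570,-70,-10,0,0,1.628,40],[-570,-70,-10,0,0,1.628,40],[-570,-70,-10,0,0,1.628,40]]]' 20
python3 - <<'E'
from h import *
st();im,d,W=cloud("wrist");np.savez("w8.npz",im=im,d=d,W=W);cv2.imwrite("pics/w8.png",im)
x,y,z=W[...,0],W[...,1],W[...,2]
l=(x>.38)&(x<.66)&(y>.39)&(y<.50)
print(np.nanpercentile(z[l],[95,99,99.9]));m=l&(z>.138)&(z<.156);c,_,_=rect(W[m])
P=W[m][:,:2];v=np.linalg.svd(P-P.mean(0),full_matrices=False)[2][0];v*=np.sign(v[0]);print("mean",P.mean(0),"yaw",np.arctan2(v[1],v[0]),"ext",np.percentile((P-P.mean(0))@v,[0.5,99.5]))
print("sockets");rect(W[(x<.46)&(x>.38)&l&(z>.11)&(z<.13)])
E
```

```text
t: 34.0
eef_pos: [0.53, 0.4454, 0.3412]
ee_rot: [3.141, 0.001, -3.056]
force: [-0.6, -0.2, -0.5]
width: 0.0397
gripper_force: 0.0
{'t': 34.0, 'eef_pos': [0.53, 0.4454, 0.3412], 'ee_rot': [3.1413, 0.001, -3.0559], 'force': [-0.5821, -0.2003, -0.477], 'width': 0.0397, 'gripper_force': 0.0, 'q': [0.98, 0.345, 0.2461, 0.0005, -1.471, -2.4651]}
[0.4508989  0.4530496  0.45403463]
  rect [0.5164 0.4464] [0.1634 0.01  ] ang 0.075 n 1136
mean [0.51020191 0.44583663] yaw 0.07656058849222747 ext [-0.0754687   0.08730578]
sockets
  rect [0.4238 0.439 ] [0.0204 0.0191] ang 0.0853 n 192
```

View pics/w8.png

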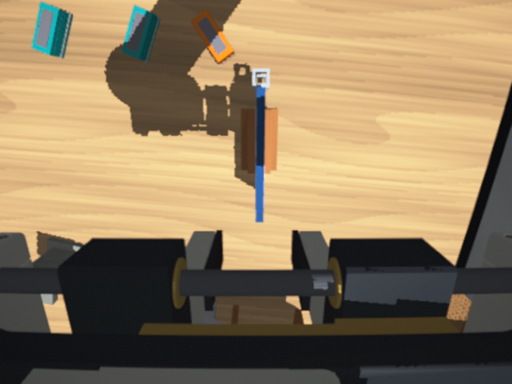

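Wrist view: the door's top edge runs from (261,85) to (260,220), with its socket at (261,78). Measured size 163x10 with a 20x19 socket, which matches. Next I grasp it at x=88.

```bash
python3 -c "
from h import *
go([.5113,.4458,.116],.076)"
```

```text
shift [ 18.7   1.7 225.2] rv [0.    0.001 0.01 ] | [-1.000e-03  1.000e-03 -3.132e+00]
```

```bash
python3 -m jog '[[[19,2,60,0,0.001,0.01,40],[19,2,120,0,0.001,0.01,40],[19,2,165,0,0.001,0.01,40],[19,2,190,0,0.001,0.01,40],[19,2,215,0,0.001,0.01,40],[19,2,225,0,0.001,0.01,40],[19,2,225,0,0.001,0.01,40],[19,2,225,0,0.001,0.01,40],[19,2,225,0,0.001,0.01,0],[19,2,225,0,0.001,0.01,0],[19,2,225,0,0.001,0.01,0],[19,2,225,0,0.001,0.01,0],[19,2,225,0,0.001,0.01,0]]]' 50
python3 -m jog '[[[0,0,-15,0,0,0,0],[0,0,-30,0,0,0,0],[0,0,-60,0,0,0,0],[0,0,-100,0,0,0,0],[0,0,-140,0,0,0,0],[0,0,-160,0,0,0,0],[0,0,-160,0,0,0,0],[0,0,-160,0,0,0,0],[0,0,-160,0,0,0,0]]]' 50
python3 - <<'E'
from h import *
s=st();im,d,W=cloud("wrist");np.savez("w9.npz",im=im,d=d,W=W);cv2.imwrite("pics/w9.png",im)
R=Ro.from_euler("xyz",s["ee_rot"]);T=R.inv().apply((W-s["eef_pos"]).reshape(-1,3)).reshape(W.shape)
x,y,z=T[...,0],T[...,1],T[...,2]
b=(x>.015)&(x<.12)&(abs(y)<.04)&(z>-.05)
P=T[b&(z<.01)&(x<.075)]
print(len(P),np.percentile(P,[1,50,99],axis=0).round(4))
P=T[b&(x>.072)&(x<.105)&(z<.03)]
print(len(P));rect(P);print(np.percentile(P[:,2],[1,50,99]))
E
```

```text
t: 35.67
eef_pos: [0.5106, 0.4468, 0.1157]
ee_rot: [-3.141, -0.0, -3.065]
force: [-0.5, 0.2, 0.4]
width: 0.0096
gripper_force: 50.0
t: 36.8
eef_pos: [0.5102, 0.4463, 0.2741]
ee_rot: [-3.14, -0.002, -3.065]
force: [-0.1, -0.5, -1.6]
width: 0.01
gripper_force: 50.0
{'t': 36.8, 'eef_pos': [0.5102, 0.4463, 0.2741], 'ee_rot': [-3.1396, -0.0023, -3.0649], 'force': [-0.0734, -0.5222, -1.625], 'width': 0.01, 'gripper_force': 49.9977, 'q': [1.0052, 0.3422, 0.0953, -0.0006, -1.3269, -2.4991]}
3012 [[ 0.0158 -0.0062 -0.0337]
 [ 0.0482 -0.0014 -0.0322]
 [ 0.0745  0.0036 -0.0308]]
1738
  rect [ 0.0851 -0.0013] [0.0201 0.0262] ang 1.5695 n 1738
[-0.03310499 -0.00723249  0.00906231]
```

View pics/w9.png

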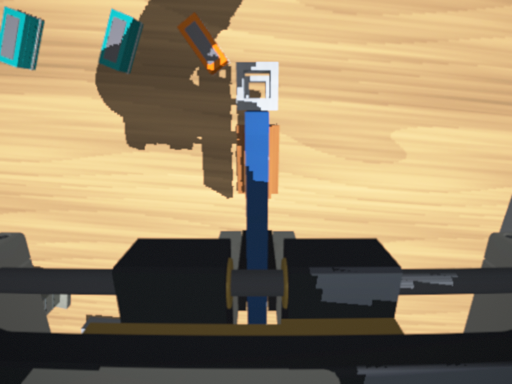

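Door held: hinge axis at tool (88.2, -1.3) mm, door top 32 mm above the TCP. In the wrist view the socket is at (257,85). I carry it to in front of the pintles.

```bash
python3 -c "
from h import *
go([.5407,-.1201,.274],.264)"
```

```text
shift [  13.2 -567.1    1.3] rv [-0.002 -0.002 -0.187] | [-0.003  0.003  2.954]
```

```bash
python3 -m jog '[[[0,-10,0,0,0,0,0],[0,-30,0,0,0,-0.01,0],[1,-60,0,0,0,-0.02,0],[2,-100,0,0,0,-0.04,0],[4,-145,0,0,0,-0.06,0],[5,-190,0,0,0,-0.08,0],[6,-235,0,0,0,-0.1,0],[7,-280,0,0,0,-0.11,0],[8,-325,0,-0.001,-0.001,-0.12,0],[9,-370,0,-0.001,-0.001,-0.14,0],[10,-415,0,-0.002,-0.002,-0.16,0],[11,-460,0,-0.002,-0.002,-0.18,0],[12,-500,0,-0.002,-0.002,-0.187,0],[13,-530,0,-0.002,-0.002,-0.187,0],[13,-552,0,-0.002,-0.002,-0.187,0],[13,-563,20,-0.002,-0.002,-0.187,0],[13,-567,50,-0.002,-0.002,-0.187,0],[13,-567,85,-0.002,-0.002,-0.187,0],[13,-567,112,-0.002,-0.002,-0.187,0],[13,-567,116,-0.002,-0.002,-0.187,0]]]' 50
cat >> h.py <<'E'
def hang(im,d,W,s):
    R=Ro.from_euler("xyz",s["ee_rot"]);T=R.inv().apply((W-s["eef_pos"]).reshape(-1,3)).reshape(W.shape)
    x,y,z=T[...,0],T[...,1],T[...,2];b=(x>.015)&(x<.12)&(abs(y+.001)<.02)
    P=T[b&(z<-.02)&(z>-.05)&(x<.075)];A=np.c_[P[:,:2],np.ones(len(P))];k=np.linalg.lstsq(A,P[:,2],rcond=None)[0]
    print("door top slope",np.round(k,4),"z@0",np.median(P[:,2]),"ymid",(np.percentile(P[:,1],1)+np.percentile(P[:,1],99))/2, "ymid slope",np.polyfit(P[:,0],P[:,1],1))
    Q=T[b&(x>.072)&(x<.105)&(z>-.02)&(z<.01)];rect(Q);print("sock z",np.median(Q[:,2]))
    return T
E
python3 - <<'E'
from h import *
s=st();im,d,W=cloud("wrist");np.savez("w10.npz",im=im,d=d,W=W);cv2.imwrite("pics/w10.png",im);hang(im,d,W,s)
x,y,z=W[...,0],W[...,1],W[...,2]
for n,a,b in(("tips",.11,.135),("upbr",.098,.11),("low",.02,.06)):
    m=(abs(x-.469)<.03)&(abs(y+.2334)<.03)&(z>a)&(z<b)
    v,u=np.where(m)
    if m.sum()>3: print(n,m.sum(),"px",u.min(),u.max(),v.min(),v.max());rect(W[m]);print(np.median(W[m],0))
E
```

```text
t: 39.35
eef_pos: [0.5391, -0.1205, 0.1583]
ee_rot: [3.139, -0.002, -2.878]
force: [0.1, 0.2, -1.1]
width: 0.0098
gripper_force: 50.0
{'t': 39.35, 'eef_pos': [0.5391, -0.1205, 0.1583], 'ee_rot': [3.1393, -0.0017, -2.8783], 'force': [0.0826, 0.1753, -1.1187], 'width': 0.0098, 'gripper_force': 49.9978, 'q': [0.1333, 0.2156, -0.3533, -0.0024, -1.0039, -1.4395]}
door top slope [ 0.0016 -0.0017 -0.0323] z@0 -0.032273692032455614 ymid -0.0013179567376564124 ymid slope [ 0.00181081 -0.00139511]
  rect [ 0.0875 -0.0012] [0.022  0.0201] ang 0.0072 n 1439
sock z -0.007137176973578474
tips 546 px 81 128 67 87
  rect [ 0.4712 -0.237 ] [0.0089 0.0193] ang 0.4029 n 546
[ 0.47158577 -0.23289148  0.12471901]
upbr 559 px 102 139 62 90
  rect [ 0.4693 -0.2349] [0.0165 0.0214] ang 0.1549 n 559
[ 0.46905291 -0.22980929  0.10499838]
low 474 px 140 170 73 93
  rect [ 0.4694 -0.2355] [0.0162 0.0218] ang 0.132 n 474
[ 0.46999344 -0.23160434  0.02587274]
```

View pics/w10.png

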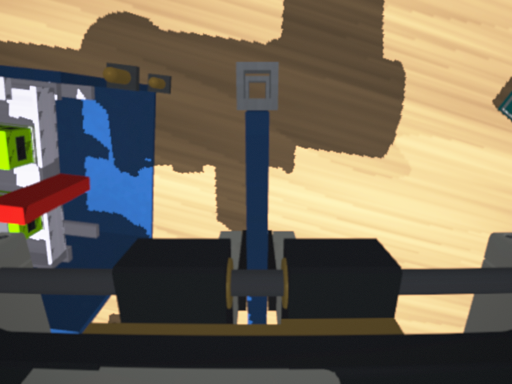

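Wrist view: upper pintle at (118,76), lower at (157,84), door socket at (257,85). Pintle axis ≈ (0.469,-0.2332), which agrees with the cabinet geometry. I move in at this height, between bracket and pin.

```bash
python3 - <<'E'
from h import *
D=np.load("w10.npz");W=D["W"];hsv=cv2.cvtColor(D["im"],cv2.COLOR_BGR2HSV)
m=(abs(W[...,0]-.469)<.02)&(abs(W[...,1]+.2334)<.02)&(W[...,2]>.108)&(W[...,2]<.135)&(hsv[...,0]<35)&(hsv[...,0]>8)&(hsv[...,1]>110)
print("brass");rect(W[m]);k=W[m];print(np.median(k[k[:,2]>.122],0))
go([.5538,-.2091,.1583],.264)
E
```

```text
brass
  rect [ 0.469 -0.232] [0.0086 0.0084] ang 0.2575 n 330
[ 0.46881012 -0.2309441   0.12748194]
shift [  9.8 -89.3   0.7] rv [ 0.002 -0.    -0.   ] | [-0.000e+00 -3.000e-03  3.141e+00]
```

```bash
python3 -m jog '[[[2,-10,0,0.002,0,0,0],[4,-28,0,0.002,0,0,0],[7,-48,0,0.002,0,0,0],[9.5,-66,0,0.002,0,0,0],[9.5,-80,0,0.002,0,0,0],[9.5,-88.5,0,0.002,0,0,0],[9.5,-88.5,0,0.002,0,0,0],[9.5,-88.5,0,0.002,0,0,0],[9.5,-88.5,0,0.002,0,0,0]]]' 50
python3 - <<'E'
from h import *
s=st();im,d,W=cloud("wrist");np.savez("w11.npz",im=im,d=d,W=W);cv2.imwrite("pics/w11.png",cv2.resize(im[40:140,190:330],(700,500),interpolation=2));T=hang(im,d,W,s)
R=Ro.from_euler("xyz",s["ee_rot"]);print("hinge",R.apply([.0882,-.0013,0])+s["eef_pos"])
x,y,z=W[...,0],W[...,1],W[...,2];hsv=cv2.cvtColor(im,cv2.COLOR_BGR2HSV)
m=(abs(x-.469)<.03)&(abs(y+.2334)<.03)&(z>.05)&(z<.135)&(T[...,0]>.06)
v,u=np.where(m);print(m.sum(),np.c_[u,v,W[m].round(3)][::max(1,m.sum()//12)] if m.sum() else "")
E
```

```text
t: 40.52
eef_pos: [0.555, -0.207, 0.1596]
ee_rot: [-3.141, 0.002, -2.877]
force: [0.0, -0.7, -1.3]
width: 0.01
gripper_force: 50.0
{'t': 40.525, 'eef_pos': [0.555, -0.207, 0.1596], 'ee_rot': [-3.1413, 0.0015, -2.8771], 'force': [0.0009, -0.7289, -1.258], 'width': 0.01, 'gripper_force': 49.9979, 'q': [-0.0274, 0.2749, -0.2695, -0.0002, -1.0248, -1.2789]}
door top slope [ 0.0024 -0.0004 -0.0324] z@0 -0.0322636263624458 ymid -0.0013226043185390326 ymid slope [ 0.00124805 -0.00136305]
  rect [ 0.0874 -0.006 ] [0.0219 0.0297] ang 0.0042 n 1586
sock z -0.007099778471132225
hinge [ 0.47019373 -0.23133031  0.15947296]
582 [[ 2.45e+02  7.40e+01  4.63e-01 -2.41e-01  1.05e-01]
 [ 2.51e+02  7.70e+01  4.64e-01 -2.37e-01  1.05e-01]
 [ 2.52e+02  7.90e+01  4.66e-01 -2.35e-01  1.27e-01]
 [ 2.52e+02  8.10e+01  4.67e-01 -2.35e-01  1.28e-01]
 [ 2.52e+02  8.30e+01  4.68e-01 -2.35e-01  1.29e-01]
 [ 2.52e+02  8.50e+01  4.69e-01 -2.34e-01  1.29e-01]
 [ 2.50e+02  8.70e+01  4.71e-01 -2.35e-01  1.27e-01]
 [ 2.45e+02  8.90e+01  4.72e-01 -2.39e-01  1.05e-01]
 [ 2.66e+02  9.00e+01  4.69e-01 -2.25e-01  1.06e-01]
 [ 2.60e+02  9.20e+01  4.71e-01 -2.29e-01  1.04e-01]
 [ 2.50e+02  9.40e+01  4.74e-01 -2.35e-01  1.05e-01]
 [ 2.68e+02  9.50e+01  4.71e-01 -2.22e-01  8.70e-02]
 [ 2.63e+02  9.70e+01  4.74e-01 -2.26e-01  1.05e-01]]
```

View pics/w11.png

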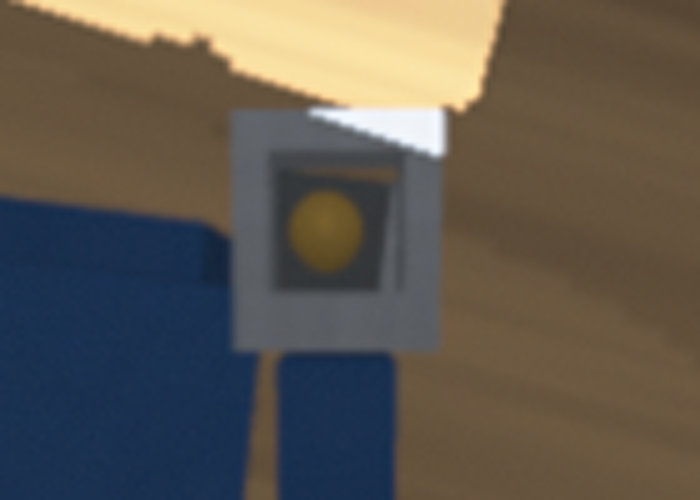

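The pin tip shows through the socket hole at crop (326,231), nearly centred (about 0.7 mm off). I lower the door.

```bash
python3 -m jog '[[[0.9,-0.5,5,0,0,0,0],[0.9,-0.5,12,0,0,0,0],[0.9,-0.5,18,0,0,0,0],[0.9,-0.5,24,0,0,0,0],[0.9,-0.5,30,0,0,0,0],[0.9,-0.5,36,0,0,0,0],[0.9,-0.5,38,0,0,0,0],[0.9,-0.5,38,0,0,0,0]]]' 50
python3 - <<'E'
from h import *
s=st();im,d,W=cloud("wrist");hang(im,d,W,s)
R=Ro.from_euler("xyz",s["ee_rot"]);print("hinge",R.apply([.0882,-.0013,0])+s["eef_pos"])
E
```

```text
t: 41.58
eef_pos: [0.5543, -0.2082, 0.1215]
ee_rot: [-3.141, 0.001, -2.878]
force: [0.8, -0.9, -1.5]
width: 0.01
gripper_force: 50.0
{'t': 41.575, 'eef_pos': [0.5543, -0.2082, 0.1215], 'ee_rot': [-3.1413, 0.0013, -2.8778], 'force': [0.7975, -0.887, -1.4816], 'width': 0.01, 'gripper_force': 49.998, 'q': [-0.0295, 0.3114, -0.3156, -0.0001, -0.9425, -1.2774]}
door top slope [ 0.0011  0.0072 -0.0323] z@0 -0.03226764210955325 ymid -0.0013116210404685925 ymid slope [ 0.00117347 -0.0013621 ]
  rect [ 0.0875 -0.0029] [0.022  0.0234] ang 0.0061 n 1782
sock z -0.006967773720021026
hinge [ 0.46952593 -0.23248045  0.12133599]
```

```bash
python3 -m jog '[[[0,0,2,0,0,0,0],[0,0,3.5,0,0,0,0],[0,0,3.5,0,0,0,0]]]' 50
python3 -m jog '[[[0,-2.6,0,0,0,0.03,0],[0.1,-5.3,0,0,0,0.06,0],[0.3,-7.9,0,0,0,0.09,0],[0.4,-9.7,0,0,0,0.11,0],[0.4,-9.7,0,0,0,0.11,0],[0.4,-9.7,0,0,0,0.11,0]]]' 50
python3 - <<'E'
from h import *
s=st();im,d,W=cloud("wrist");hang(im,d,W,s)
R=Ro.from_euler("xyz",s["ee_rot"]);print("hinge",R.apply([.0882,-.0013,0])+s["eef_pos"])
E
```

```text
t: 42.0
eef_pos: [0.5543, -0.2082, 0.118]
ee_rot: [-3.141, 0.001, -2.878]
force: [0.5, -0.1, -1.2]
width: 0.0094
gripper_force: 50.0
t: 42.75
eef_pos: [0.5565, -0.2177, 0.118]
ee_rot: [-3.141, 0.001, -2.988]
force: [0.2, -0.6, -2.0]
width: 0.0095
gripper_force: 50.0
{'t': 42.75, 'eef_pos': [0.5565, -0.2177, 0.118], 'ee_rot': [-3.1415, 0.0015, -2.9877], 'force': [0.2041, -0.6484, -1.9821], 'width': 0.0095, 'gripper_force': 49.9976, 'q': [-0.0462, 0.3228, -0.3074, -0.0002, -0.9391, -1.3706]}
door top slope [ 0.0004  0.0002 -0.0323] z@0 -0.032256923228018236 ymid -0.0012922271358236663 ymid slope [ 0.0010764  -0.00133282]
  rect [ 0.0873 -0.0026] [0.0219 0.0229] ang 0.004 n 1805
sock z -0.007294835099751058
hinge [ 0.46950523 -0.23246953  0.11790958]
```

```bash
python3 -m jog '[[[0,0,0,0,0,0,26],[0,0,0,0,0,0,26],[0,0,0,0,0,0,26],[0,0,-20,0,0,0,26],[0,0,-50,0,0,0,26],[0,0,-100,0,0,0,26],[0,0,-160,0,0,0,26],[0,60,-200,0,0,0,26],[0,60,-200,0,0,0,26],[0,60,-200,0,0,0,26],[0,60,-200,0,0,0,26]]]' 20
python3 - <<'E'
from h import *
s=st();im,d,W=cloud("wrist");cv2.imwrite("pics/w12.png",im);np.savez("w12.npz",im=im,d=d,W=W)
x,y,z=W[...,0],W[...,1],W[...,2]
hsv=cv2.cvtColor(im,cv2.COLOR_BGR2HSV)
l=(x>.44)&(x<.68)&(y>-.26)&(y<-.16)&(z>.143)&(z<.153)&(hsv[...,1]>80)
P=W[l];e=np.array([.1435,-.9897]);f=np.array([.9897,.1435]);q=np.c_[(P[:,:2]-[.5741,-.3465])@e,(P[:,:2]-[.5741,-.3465])@f]
q=q[q[:,0]<-.117];print(len(q));rect(q);print("line x=a*y+b",np.polyfit(q[:,1],q[:,0],1),"y ext",q[:,1].min(),q[:,1].max(),"z",np.median(P[:,2]))
l=(abs(x-.469)<.03)&(abs(y+.2334)<.03)&(z>.115)&(z<.14);rect(W[l]);print("sock top z",np.median(z[l]),"want .125")
E
```

```text
t: 44.18
eef_pos: [0.5466, -0.1588, 0.3167]
ee_rot: [3.141, -0.001, -2.988]
force: [0.1, 0.2, -0.0]
width: 0.0261
gripper_force: 0.0
{'t': 44.175, 'eef_pos': [0.5466, -0.1588, 0.3167], 'ee_rot': [3.1414, -0.0007, -2.9881], 'force': [0.0999, 0.1528, -0.0084], 'width': 0.0261, 'gripper_force': 0.0, 'q': [0.0608, 0.1392, -0.0779, -0.0002, -1.3544, -1.4781]}
1111
  rect [-0.128  -0.0004] [0.0105 0.1438] ang 0.0034 n 1111
line x=a*y+b [ 0.00065876 -0.12823288] y ext -0.07229131566532629 0.07150203181172587 z 0.1467649648812141
  rect [ 0.4804 -0.2324] [0.0381 0.0225] ang 0.0884 n 403
sock top z 0.12512672942264508 want .125
```

View pics/w12.png

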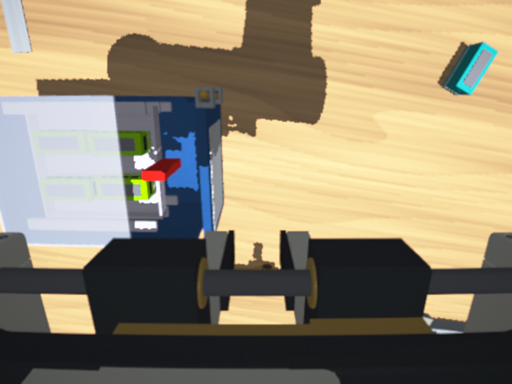

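The wrist view shows the door shut along (210,170), at the shut line within 1 mm and square to the cabinet. The socket is seated at (207,96), top at z=125 mm. All four shells stand on the sheet, and the gripper is clear.

```bash
python3 -c "
from h import *
print(arm.job_done())"
```

```text
the job is handed in; nothing more can be done
None
```

The job is handed in: all four lime shells stand on the sheet, the sheet is home on the middle rails, and the door hangs on both pintles and is shut; my last measurements put all of these within the limits, but the hand-in returned no verdict.

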